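# Check the pressure of the gas canisters

## Robot

A 6-joint arm with a two-finger parallel gripper is mounted at the origin on the work surface. World frame = base frame: x ahead of the robot, y to its left, z up, the work surface at z = 0. Lengths are in mm, angles in rad, forces in N, time in s.
With the tool pointing down it reaches from about 275 to 750 mm from the base axis. Payload 10.2 kg.
Tool frame: the origin (TCP) lies at the very end of the fingers, on their centre line; the grasp point (between the pads) lies 19 mm behind it; z points along the fingers, y is the line along which they close (so a half turn about z gives the same grasp; the last joint's range is limited). The gripper opens to 85 mm and grips with 20 to 120 N. Pads are 22 mm wide; open, the fingers measure 114 mm over their backs; the gripper's body (76 mm by 85 mm) begins 54 mm behind the grasp point. The pads swing forward as they close: fully open they stand 13 mm farther back than shut.
Start: joints at [-1.359, 0.313, 1.498, -0, 1.331, -0.223], TCP at [221.134, -476.163, 231.294] pointing down, gripper open.
Joint ranges: [-2.94, 2.94], [-0.97, 2.17], [0.19, 2.56], [-1.23, 4.37], [0.02, 3.11], [-2.88, 2.88]. Speed limits (rad/s): [2.39, 2.39, 3.01, 3.14, 3.14, 3.14].

## Interface

Orientations are given as a unit quaternion [x, y, z, w].
In Python, from plant import status, vision, ticket gives the robot as it stands. The module is installed in compiled form; this text tells all that it offers.
- The arm moves only by the shell command python3 -m creep 'ROWS' [FORCE]. ROWS is JSON, a list of rows, each a list of 3 entries, a list of its own where there are three numbers: the shift along the tool's x, y, z in cm, then the turn, a rotation vector about the tool's x, y, z in degrees, then the closure in counts, from 0 (fully open) to 255 (shut). In form: [[[dx, dy, dz], [wx, wy, wz], hand], ...]. A call has 1 to 5 rows; each row shifts and turns the commanded pose from where the row before left it, along the tool's axes as they then stand; what a row does not reach is not made up. A row lasts 1/10 s, in which the tool goes at most 50 mm and 8.59 degrees, less where a joint would pass 70% of its speed; a pose out of reach is approached as far as the arm can. A call is refused whole if a number of a shift passes 5 or a number of a turn 8.59, either way. A call with a gripper value outside its range is refused whole. The fingers move at their own pace and stop on an object; FORCE is the grip in N (left out, the last holds). Time passes only in rows, so rows that do not move let the fingers close. It gives the time, the measured TCP pose, the force, the opening and the grip force at its end, in the units of the state.
- status.read_state(): the state, without advancing time (a new reading comes with each control period).
- vision.grab_frame(name): name is "side" or "top"; returns the picture (420x560x3 uint8, red, green, blue); there is no depth.
- vision.camera_model(name): a dict with "mtx" (3x3 intrinsics, pixels), "eye" and "orientation" of the camera in the world. Camera axes: x right, y up, looking along -z (the intrinsics and any distortion apply to the point x, -y, -z); pixel columns grow to the right and rows downward; lengths in mm; the calibration is good to about 2 mm. A picture is of the moment at which its call begins. camera_model takes no time and is no camera call.
- ticket.job_done(): hands the job in; it is judged then, once.
Trained networks look in the newest picture that a camera, given by its name, has taken for a name from the list of things; names that differ only in an ending like _2 or _b are one class to them, and where a whole thing is asked for, a point or a joint stands for the part that bears it (a point fixed in the world has none). Each returns a list of dicts, best first, with "confidence" (0 to 1); they miss things now and then, are a little off and sometimes report something else, mostly with a low value. They report only what shows in the picture. A call takes as long as a camera call. They do not tell look-alikes from the thing itself.
- vision.spot_in(target, camera): "bbox" ([left, top, width, height] in pixels, round what is visible of it).
- vision.trace(target, camera): "region" (420x560 bool, what is visible of it) and "bbox" ([left, top, width, height] in pixels, round what is visible of it).
The state is a dict: "time": time; "q": joint angles; "joint_velocities": joint speeds; "joint_torque": joint torques, N m; "position": TCP position; "tcp_rot": TCP orientation; "ft_force": force on the tool from outside, world axes, zero at the start; "moment": the same for the moment, N m; "width": finger opening in mm; "finger_force": force on a finger pad.
Only numpy, scipy, OpenCV 4.12 (cv2) and the standard library are available. Lean on these libraries where they do the work, as an engineer would, in place of code of your own. Each camera call takes 0.05 s, during which the arm holds its last target. There are 200 camera calls.

## Task

Some of the gas canisters in the rack still wear a dust cap: take these caps off and lay them side by side in the tray. Check all the canisters one after another, from the robot's left to its right: put the gauge upright over the valve stem, press it fully down onto the collar so that the pressure pushes the rod out, and hold it still there for two seconds to read it. Finally stand the gauge upright on its cork pad again; do not knock the beaker or the jar over or let the gauge fall.

Things in the scene. Friction and masses are not known exactly. Their poses are not given: they have to be found in the camera images.
- rack: White plastic rack plate, 100 x 410 x 12 mm, fixed; its origin is at the centre of its underside, y runs along the row.
- pad: Square cork pad, 120 x 120 x 4 mm, fixed on the bench; the gauge stands on it at the start and goes back there. Origin at the centre of its underside (the pad's top is 4 mm higher).
- tray_floor (a point): Loose white plastic tray, open on top, 140 (x) x 150 (y) x 24 mm high outside, walls and floor 4 mm, 0.5 kg; this point is the centre of its inner floor, 4 mm above the bench. It is empty at the start.
- gauge_grip (a point): The hand pressure gauge, about 0.2 kg, 86 mm tall, standing upright. This point is the centre of its black grip block (46 mm along the gauge's x, 24 mm along its y, 36 mm tall), 68 mm above the gauge's lower rim; pinch the block across its y. Under the block an 18 mm thick barrel lies along x, its axis 41 mm above the rim, reaching 40 mm to either side.
- gauge_mouth (a point): Centre of the lower rim of the gauge's chuck (the gauge's underside); z points up through the gauge. The chuck is a steel sleeve open underneath, 40 mm outside, 28 mm inside, 26 mm deep, with a 6 mm sprung probe on its axis whose tip is 4 mm above the rim at rest.
- rod_tip (a point): The end of the white rod that comes out of the barrel in the gauge's +x direction; with no pressure it is 47 mm from the gauge's axis, 41 mm above the rim.
- rod (a joint): How far the rod has come out (m): 0 at rest; 0.012 to 0.024, by the canister's unseen pressure, when the chuck is fully pressed onto a valve. The spring pushes back with 3.5 N at first touch and up to about 7 N when fully pressed, more than the gauge's weight, so it must be held down; on release the rod springs back.
- beaker_rim (a point): Glass beaker, 52 mm wide, 60 mm high, loose, a bystander; this point is the centre of its mouth.
- vial: Small amber glass jar, 28 mm wide, 50 mm high, loose, a bystander; origin at the centre of its underside.
- valve1 (a point): Canister 1 of 4, numbered from the robot's left (+y) to right: steel, 60 mm wide, fixed on the rack, with a brass collar 44 mm wide on a narrow neck. This point is the centre of the collar's flat top, 104 mm above the bench; z up. From it rises the valve stem, a brass tube 20 mm outside, 14 mm inside, 20 mm tall; the chuck goes over it until its rim rests on the collar.
- cap1_centre (a point): Grey knurled dust cap of canister 1: round, 32 mm wide, 34 mm tall, 40 g, closed on top, open below (bore 26 mm, 26 mm deep), standing loosely over the stem with its rim on the collar. This point is half-way up on its axis. None if that canister has no cap on.
- valve2 (a point): Canister 2 of 4, numbered from the robot's left (+y) to right: steel, 60 mm wide, fixed on the rack, with a brass collar 44 mm wide on a narrow neck. This point is the centre of the collar's flat top, 104 mm above the bench; z up. From it rises the valve stem, a brass tube 20 mm outside, 14 mm inside, 20 mm tall; the chuck goes over it until its rim rests on the collar.
- cap2_centre (a point): Grey knurled dust cap of canister 2: round, 32 mm wide, 34 mm tall, 40 g, closed on top, open below (bore 26 mm, 26 mm deep), standing loosely over the stem with its rim on the collar. This point is half-way up on its axis. None if that canister has no cap on.
- valve3 (a point): Canister 3 of 4, numbered from the robot's left (+y) to right: steel, 60 mm wide, fixed on the rack, with a brass collar 44 mm wide on a narrow neck. This point is the centre of the collar's flat top, 104 mm above the bench; z up. From it rises the valve stem, a brass tube 20 mm outside, 14 mm inside, 20 mm tall; the chuck goes over it until its rim rests on the collar.
- cap3_centre (a point): Grey knurled dust cap of canister 3: round, 32 mm wide, 34 mm tall, 40 g, closed on top, open below (bore 26 mm, 26 mm deep), standing loosely over the stem with its rim on the collar. This point is half-way up on its axis. None if that canister has no cap on.
- valve4 (a point): Canister 4 of 4, numbered from the robot's left (+y) to right: steel, 60 mm wide, fixed on the rack, with a brass collar 44 mm wide on a narrow neck. This point is the centre of the collar's flat top, 104 mm above the bench; z up. From it rises the valve stem, a brass tube 20 mm outside, 14 mm inside, 20 mm tall; the chuck goes over it until its rim rests on the collar.
- cap4_centre (a point): Grey knurled dust cap of canister 4: round, 32 mm wide, 34 mm tall, 40 g, closed on top, open below (bore 26 mm, 26 mm deep), standing loosely over the stem with its rim on the collar. This point is half-way up on its axis. None if that canister has no cap on.
Mind the look-alikes: they are no part of the job. Of the things like the pad, leave any that is grey; of the rest the smaller one is meant.

How it is judged:
By the outcome, as a careful person would: the job done as asked, in the order asked, and still so for the second after the job is handed in, with the robot touching nothing.
Of cap1, cap2, cap3, cap4 only 2 to 4 are there at a start; the rules pass over those that are not, and their reading is None.
At some moment in a run one of tray, cap1, cap2, cap3, cap4 may be knocked a few centimetres aside while the robot is not near it.
It also fails if it takes over 210 s, if anything falls off the work surface, if the arm or the gripper's body presses on something with over 40 N, if the wrist force passes 120 N, or if a joint passes its speed limit or range.

## Working session

There is one attempt and no reset: what is moved stays moved. The work goes in short steps, Python scripts to look and compute and a shell command to move; the robot and the scene stay as the last step left them, time stands still between calls to the robot, and variables do not carry over. Pictures are saved under pics/ and viewed, at most 14 in all, crops included, and the job is handed in when it is done.

```bash
mkdir -p pics; python3 - <<'E'
from plant import status, vision
import cv2,numpy as np
for c in("side","top"):
    im=vision.grab_frame(c); cv2.imwrite(f"pics/{c}0.png",im[:,:,::-1]); m=vision.camera_model(c); print(c,m)
s=status.read_state(); print(s)
E
```

```text
side {'mtx': array([[393.01083371,   0.        , 280.61954671],
       [  0.        , 393.01083371, 197.51080375],
       [  0.        ,   0.        ,   1.        ]]), 'eye': array([-156.41321494,  944.98886837,  990.77899024]), 'orientation': array([-0.13381518,  0.36891999,  0.87223308, -0.2918921 ])}
top {'mtx': array([[489.2188684 ,   0.        , 281.81970322],
       [  0.        , 489.2188684 , 205.74744541],
       [  0.        ,   0.        ,   1.        ]]), 'eye': array([ 256.82100915,  216.27804252, 1314.91240657]), 'orientation': array([-0.03922189,  0.05613618,  0.70546447, -0.70542912])}
{'time': 0.1, 'q': array([-1.35941425e+00,  3.13385952e-01,  1.49835262e+00, -1.68598154e-06,
        1.33099405e+00, -2.23413935e-01]), 'joint_velocities': array([-1.02807756e-03, -2.79552513e-03, -3.06076369e-03,  2.90743919e-06,
       -3.23869375e-04, -1.18192831e-04]), 'joint_torque': array([ 1.92398205e-03, -4.12904656e+01, -2.60140282e+01, -1.84837036e-04,
        3.08027978e-03, -3.61279135e-06]), 'position': array([ 221.07676676, -475.9342172 ,  230.79964121]), 'tcp_rot': array([ 9.76461776e-01,  2.15689768e-01,  2.61020875e-06, -5.69976112e-04]), 'ft_force': array([ 0.24890893, -0.14968295, -0.23443491]), 'moment': array([-0.06338223,  0.00664994,  0.00393529]), 'finger_force': 0.0, 'width': 84.88980690414388}
```

View pics/top0.png

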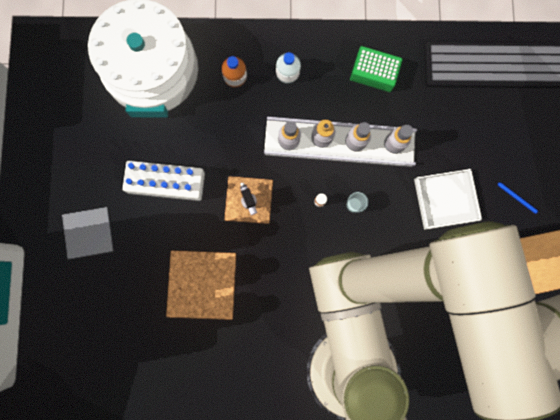

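View pics/side0.png

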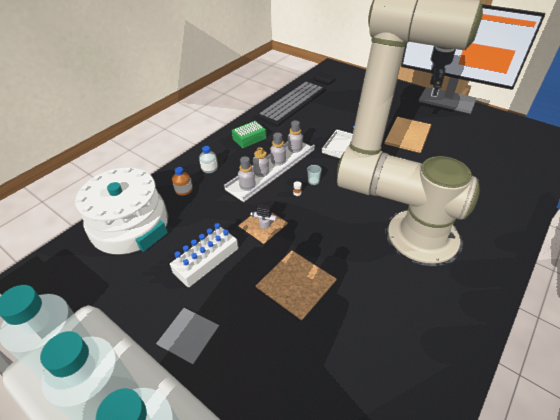

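```bash
cat > h.py <<'E'
from plant import status, vision
import cv2,numpy as np
from scipy.spatial.transform import Rotation as R
F=np.diag([1,-1,-1.])
def cam(c):
    m=vision.camera_model(c); return m['mtx'],np.array(m['eye']),R.from_quat(m['orientation']).as_matrix()
def proj(c,P):
    K,e,Q=cam(c); p=((np.atleast_2d(P)-e)@Q)@F@K.T; return p[:,:2]/p[:,2:]
def back(c,uv,z):
    K,e,Q=cam(c); uv=np.atleast_2d(uv).astype(float)
    d=np.c_[uv,np.ones(len(uv))]@np.linalg.inv(K).T@F@Q.T
    return e+d*((z-e[2])/d[:,2])[:,None]
E
python3 - <<'E'
from h import *
np.set_printoptions(precision=1,suppress=True)
print(proj("top",[0,0,0]),proj("side",[0,0,0]))
for c in("top","side"):
    vision.grab_frame(c)
    for t in("rack","pad","tray_floor","gauge_grip","beaker_rim","vial","cap1_centre","valve1"):
        for r in vision.trace(t,c)[:6]:
            cs,_=cv2.findContours(r['region'].astype('uint8'),0,1); k=max(cs,key=cv2.contourArea)
            rect=cv2.minAreaRect(k)
            print(c,t,round(r['confidence'],2),r['bbox'],np.round(cv2.moments(k)['m10']/max(cv2.moments(k)['m00'],1),1),np.array(rect[0]),np.array(rect[1]),round(rect[2],1))
            np.save(f"pics/{c}_{t}_{r['bbox'][0]:.0f}.npy",r['region'])
E
```

```text
[[353.  371.6]] [[423.3 235.3]]
top rack 0.96 [263.9, 112.7, 150.8, 52.9] 331.0 [340.1 140.9] [151.4  39.2] 5.1
top pad 0.95 [60.8, 205.1, 50.3, 53.4] 86.8 [ 86.6 232.4] [45.2 46.5] 81.3
top pad 0.82 [164.7, 251.5, 71.4, 67.6] 200.4 [200.4 284.7] [65.5 66.5] 3.8
top pad 0.72 [224.9, 174.8, 49.1, 47.4] 247.8 [248.  199.5] [44.2 44.2] 5.2
top tray_floor 0.96 [415.2, 167.8, 66.7, 61.7] 447.1 [447.3 198.3] [52.4 58. ] 80.0
top gauge_grip 0.84 [240.1, 180.6, 21.8, 33.9] 248.3 [247.6 199.2] [34.9 15.2] 63.4
top gauge_grip 0.22 [416.3, 167.3, 62.6, 64.6] 446.7 [446.8 198.4] [52.5 58.3] 80.0
top beaker_rim 0.73 [346.7, 193.8, 19.1, 17.3] 356.6 [356.5 202. ] [18. 19.] 90.0
top vial 0.56 [312.6, 194.6, 16.4, 12.6] 320.2 [320.  199.5] [11. 12.] 90.0
top cap1_centre 0.74 [283.7, 119.2, 18.8, 19.3] 289.6 [290.  128.5] [15. 14.] 90.0
top valve1 0.92 [279.1, 123.3, 20.5, 28.3] 288.1 [287.9 137.9] [23.  22.6] 14.0
top valve1 0.79 [383.4, 126.7, 28.0, 28.7] 395.2 [395.8 140.8] [21.9 24. ] 45.0
top valve1 0.67 [308.7, 119.1, 25.5, 32.6] 322.4 [322. 133.] [28. 24.] 90.0
top valve1 0.64 [345.2, 126.5, 2
[... 612 characters left out ...]
r 0.59 [321.2, 127.0, 36.0, 29.3] 337.2 [337.2 143.4] [19.6 31.7] 35.5
side gauge_grip 0.55 [253.4, 206.5, 22.4, 23.8] 263.4 [263.9 214.8] [24. 19.] 50.7
side vial 0.48 [274.1, 131.4, 9.3, 13.1] 276.8 [277.  138.5] [11.  8.] 90.0
side vial 0.18 [289.7, 118.6, 7.6, 15.0] 294.8 [295. 126.] [10.  8.] 90.0
side valve1 0.65 [286.2, 129.5, 16.6, 22.9] 294.7 [294.5 141.5] [21. 15.] 90.0
side valve1 0.64 [237.3, 169.3, 20.3, 23.0] 246.0 [246. 179.] [22. 16.] 90.0
side valve1 0.59 [222.7, 142.3, 90.7, 57.8] 267.5 [269.  167.4] [26.  96.4] 53.9
side valve1 0.57 [252.5, 147.7, 14.6, 31.0] 260.3 [260.  162.2] [28.4 16.1] 83.7
side valve1 0.56 [271.3, 140.7, 13.2, 24.7] 277.6 [277.5 153. ] [22. 15.] 90.0
```

View zooms.

```bash
python3 - <<'E'
import cv2,numpy as np
t=cv2.imread("pics/top0.png"); s=cv2.imread("pics/side0.png")
a=cv2.resize(t[105:175,260:420],None,fx=5,fy=5,interpolation=2)
b=cv2.resize(s[110:210,215:325],None,fx=4,fy=4,interpolation=2)
cv2.imwrite("pics/a.png",a)
c=cv2.resize(t[170:230,220:280],None,fx=6,fy=6,interpolation=2); 
o=np.zeros((400,800,3),'uint8'); o[:400,:440]=b; o[:360,440:]=c
cv2.imwrite("pics/b.png",o)
E
```

```text
(no output)
```

View pics/a.png

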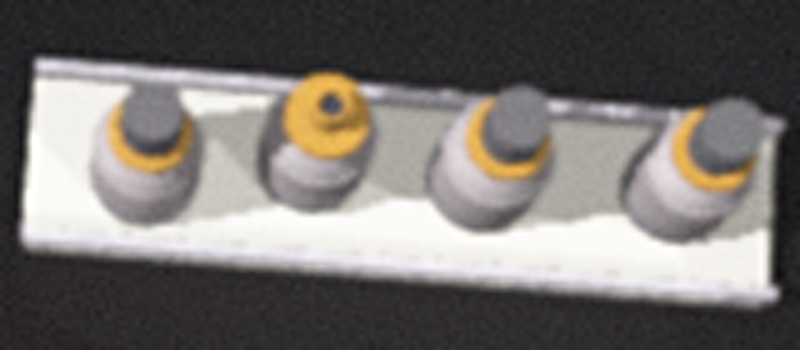

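View pics/b.png

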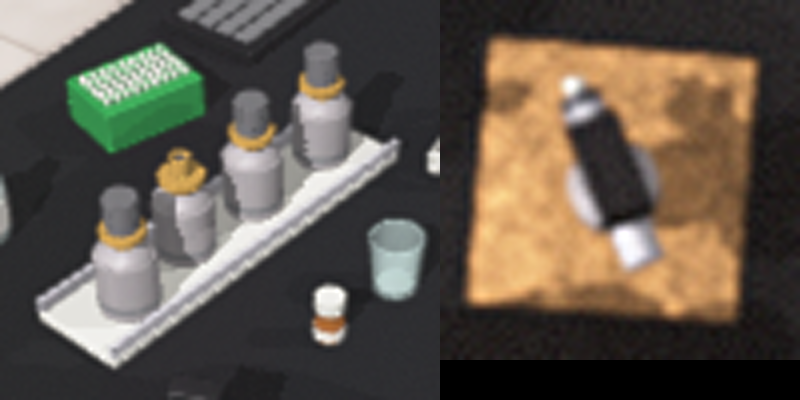

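```bash
cat > fit.py <<'E'
from h import *
from scipy.optimize import minimize
S=4
def circ(x,y,z,r):
    a=np.linspace(0,2*np.pi,40); return np.c_[x+r*np.cos(a),y+r*np.sin(a),0*a+z]
def hull(img,c,P,v):
    p=(proj(c,P)-off+0.5)*S-0.5
    cv2.fillConvexPoly(img,cv2.convexHull(np.round(p*16).astype(np.int32)),v,shift=4)
def orange(c,im):
    f=im.astype(float); return np.clip((f[...,0]-f[...,2]-30)/90,0,1)
def fit(c,im,x0,cap,zc=104):
    global off
    uv=proj(c,[[*x0,zc]])[0]; off=np.round(uv)-20
    obs=orange(c,im)[int(off[1]):int(off[1])+40,int(off[0]):int(off[0])+40]
    def pred(p):
        m=np.zeros((40*S,40*S),np.uint8)
        hull(m,c,np.r_[circ(*p,zc,22),circ(*p,zc-6,22)],255)
        if cap: hull(m,c,np.r_[circ(*p,zc,16),circ(*p,zc+34,16)],0)
        else: hull(m,c,np.r_[circ(*p,zc,10),circ(*p,zc+20,10)],255); hull(m,c,circ(*p,zc+20,7),0)
        return cv2.GaussianBlur(cv2.resize(m,(40,40),interpolation=cv2.INTER_AREA).astype(float)/255,(0,0),.6)
    cost=lambda p:((pred(p)-obs)**2).sum()
    g=min(((x0[0]+i,x0[1]+j) for i in range(-24,25,4) for j in range(-24,25,4)),key=cost)
    r=minimize(cost,g,method='Nelder-Mead',options=dict(initial_simplex=[g,(g[0]+3,g[1]),(g[0],g[1]+3)]))
    return r.x,r.fun,obs.sum()
E
python3 - <<'E'
from fit import *
np.set_printoptions(precision=1,suppress=True)
T=cv2.imread("pics/top0.png")[:,:,::-1]; Sd=cv2.imread("pics/side0.png")[:,:,::-1]
pts=np.array([(291,125.8),(326.2,125.4),(364.6,127.4),(407,129.4)])
for i,p in enumerate(pts):
    w=back("top",p,124 if i==1 else 138)[0][:2]
    print(i+1,w,*fit("top",T,w,i!=1),*fit("side",Sd,w,i!=1))
for n,f,z in(("pad","top_pad_225",4),("tray","top_tray_floor_415",24),("rack","top_rack_264",12)):
    r=np.load(f"pics/{f}.npy").astype('uint8'); k=max(cv2.findContours(r,0,1)[0],key=cv2.contourArea)
    W=back("top",k[:,0,:],z)[:,:2].astype(np.float32); rc=cv2.minAreaRect(W); print(n,rc)
s=lambda u,v:(220+(u-440)/6-.4,170+v/6-.4)
print("block top",back("top",s(612,160),90),"rod",back("top",s(572,85),45),"end",back("top",s(640,255),45))
print("beaker",back("top",(356.5,202),60)," vial",back("top",(320.2,199.5),50))
print("sidecheck block",proj("side",back("top",s(612,160),90)))
E
```

```text
1 [617.2 164.8] [616.8 166.2] 6.713470899701108 65.34444444444445 [619.9 167.1] 70.33904984526255 113.15555555555557
2 [623.   75.4] [623.4  76.2] 9.965769552002195 201.27777777777777 [626.1  76.8] 47.98591023521825 132.45555555555558Traceback (most recent call last):
  File "<stdin>", line 7, in <module>
  File "fit.py", line 22, in fit
    g=min(((x0[0]+i,x0[1]+j) for i in range(-24,25,4) for j in range(-24,25,4)),key=cost)
  File "fit.py", line 21, in <lambda>
    cost=lambda p:((pred(p)-obs)**2).sum()
                    ~~~~^^^
  File "fit.py", line 17, in pred
    hull(m,c,np.r_[circ(*p,zc,22),circ(*p,zc-6,22)],255)
    ~~~~^^^^^^^^^^^^^^^^^^^^^^^^^^^^^^^^^^^^^^^^^^^^^^^^
  File "fit.py", line 7, in hull
    p=(proj(c,P)-off+0.5)*S-0.5
       ~~~~^^^^^
  File "h.py", line 8, in proj
    K,e,Q=cam(c); p=((np.atleast_2d(P)-e)@Q)@F@K.T; return p[:,:2]/p[:,2:]
          ~~~^^^
  File "h.py", line 6, in cam
    m=vision.camera_model(c); return m['mtx'],np.array(m['eye']),R.from_quat(m['orientation']).as_matrix()
ValueError: time passes only in moves, steps and waits
```

```bash
sed -i 's/^def cam(c):/import functools\n@functools.lru_cache\ndef cam(c):/' h.py
cat > m1.py <<'E'
from fit import *
np.set_printoptions(precision=1,suppress=True)
T=cv2.imread("pics/top0.png")[:,:,::-1]; Sd=cv2.imread("pics/side0.png")[:,:,::-1]
pts=np.array([(291,125.8),(326.2,125.4),(364.6,127.4),(407,129.4)])
for i,p in enumerate(pts):
    w=back("top",p,124 if i==1 else 138)[0][:2]
    print(i+1,w,*fit("top",T,w,i!=1),*fit("side",Sd,w,i!=1))
for n,f,z in(("pad","top_pad_225",4),("tray","top_tray_floor_415",24),("rack","top_rack_264",12)):
    r=np.load(f"pics/{f}.npy").astype('uint8'); k=max(cv2.findContours(r,0,1)[0],key=cv2.contourArea)
    W=back("top",k[:,0,:],z)[:,:2].astype(np.float32); rc=cv2.minAreaRect(W); print(n,rc)
s=lambda u,v:(220+(u-440)/6-.4,170+v/6-.4)
print("block top",back("top",s(612,160),90),"rod",back("top",s(572,85),45),"end",back("top",s(640,255),45))
print("beaker",back("top",(356.5,202),60)," vial",back("top",(320.2,199.5),50))
print("sidecheck block",proj("side",back("top",s(612,160),90)))
E
python3 m1.py
```

```text
1 [617.2 164.8] [616.8 166.2] 6.713470899701108 65.34444444444445 [619.9 167.1] 70.33904984526255 113.15555555555557
2 [623.   75.4] [623.4  76.2] 9.965769552002195 201.27777777777777 [626.1  76.8] 47.98591023521825 132.45555555555558
3 [614.1 -18.8] [613.7 -18.2] 5.440326093975557 71.19999999999999 [616.  -16.8] 69.50092010801464 111.22222222222223
4 [ 609.5 -125. ] [ 608.3 -124.6] 5.975532906196574 75.3888888888889 [ 611.5 -123.5] 20.322604620055664 50.81111111111112
pad ((452.2918395996094, 276.13958740234375), (119.25880432128906, 120.74344635009766), 84.9518051147461)
tray ((453.51910400390625, -259.9332580566406), (140.92686462402344, 156.98623657226562), 9.082738876342773)
rack ((613.970947265625, 25.205474853515625), (414.6792297363281, 110.72489166259766), 85.02354431152344)
block top [[447.3 271.6  90. ]] rod [[487.5 291.4  45. ]] end [[412.4 261.2  45. ]]
beaker [[437.4  -8.3  60. ]]  vial [[445.3  85.2  50. ]]
sidecheck block [[264.1 205.8]]
```

```bash
python3 -m creep '[[[0,0,0],[0,0,-8.5],0],[[0,0,0],[0,0,-8.5],0],[[0,0,0],[0,0,-8.5],0],[[0,0,0],[0,0,-8.5],0]]' 30
python3 -m creep '[[[0,0,0],[0,0,-8.5],0],[[0,0,0],[0,0,-8.5],0],[[0,0,0],[0,0,-8.5],0],[[0,0,0],[0,0,-5.6],0],[[0,0,0],[0,0,0],0]]'
```

```text
time: 1.4
position: [221.1, -476.2, 231.3]
tcp_rot: [0.869, 0.494, -0.0, 0.0]
ft_force: [0.5, -0.1, -0.6]
width: 85.3
finger_force: 0.0
time: 1.9
position: [221.1, -476.2, 231.3]
tcp_rot: [0.707, 0.707, 0.0, -0.0]
ft_force: [-0.1, -1.1, -0.3]
width: 85.5
finger_force: 0.0
```

```bash
for i in 1; do python3 -m creep '[[[2.93,3.24,0],[0,0,0],0],[[2.93,3.24,0],[0,0,0],0],[[2.93,3.24,0],[0,0,0],0],[[2.93,3.24,0],[0,0,0],0]]'
python3 -m creep '[[[2.93,3.24,0],[0,0,0],0],[[2.93,3.24,0],[0,0,0],0],[[2.93,3.24,0],[0,0,0],0],[[2.93,3.24,0],[0,0,0],0]]'
python3 -m creep '[[[2.93,3.24,0],[0,0,0],0],[[2.93,3.24,0],[0,0,0],0],[[2.93,3.24,0],[0,0,0],0],[[2.93,3.24,0],[0,0,0],0],[[0,0,0],[0,0,0],0]]'; done
```

```text
time: 2.3
position: [351.7, -357.7, 231.4]
tcp_rot: [0.708, 0.706, -0.0, 0.0]
ft_force: [1.2, -1.0, 0.8]
width: 85.7
finger_force: 0.0
time: 2.7
position: [481.5, -240.3, 231.4]
tcp_rot: [0.708, 0.706, 0.0, 0.0]
ft_force: [0.5, -0.4, 0.1]
width: 85.7
finger_force: 0.0
time: 3.2
position: [612.2, -120.8, 230.4]
tcp_rot: [0.706, 0.708, 0.0, -0.0]
ft_force: [-0.3, -0.4, -0.4]
width: 85.6
finger_force: 0.0
```

```bash
python3 -m creep '[[[0,0,4],[0,0,0],60],[[0,0,4],[0,0,0],60],[[0,0,0],[0,0,0],60],[[0,0,0],[0,0,0],60]]'
cat > see.py <<'E'
import sys
from h import *
n=sys.argv[1]
ims={c:vision.grab_frame(c) for c in("top","side")}
for c in ims: cv2.imwrite(f"pics/{c}{n}.png",ims[c][:,:,::-1])
E
python3 see.py 1; python3 - <<'E'
from fit import *
T=cv2.imread("pics/top1.png")[:,:,::-1];S2=cv2.imread("pics/side1.png")[:,:,::-1]
print(status.read_state()['position'])
a=cv2.resize(T[90:240,240:480],None,fx=3,fy=3); b=cv2.resize(S2[90:210,200:360],None,fx=2,fy=2)
cv2.imwrite("pics/c.png",np.vstack([a,np.hstack([b,np.zeros((240,400,3),'uint8')])])[:600,:,::-1])
E
```

```text
time: 3.6
position: [610.0, -125.0, 152.4]
tcp_rot: [0.708, 0.707, 0.0, 0.0]
ft_force: [-0.3, -0.4, 1.1]
width: 65.4
finger_force: 0.0
[ 610.75900656 -125.15315518  153.9493994 ]
```

View pics/c.png

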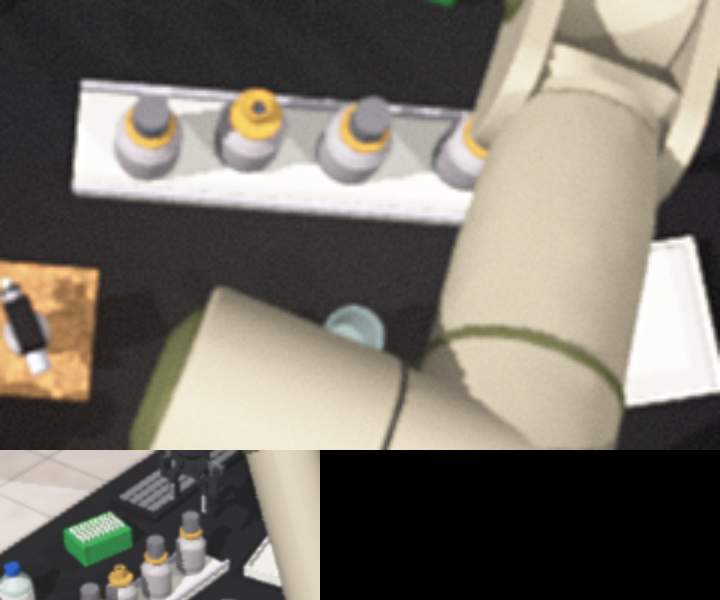

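```bash
python3 -m creep '[[[0,0.03,2.1],[0,0,0],60],[[0,0,2.0],[0,0,0],60],[[0,0,0],[0,0,0],60],[[0,0,0],[0,0,255],255],[[0,0,0],[0,0,0],255]]' 30 || python3 -m creep '[[[0,0.03,2.1],[0,0,0],60],[[0,0,2.0],[0,0,0],60],[[0,0,0],[0,0,0],60],[[0,0,0],[0,0,0],255],[[0,0,0],[0,0,0],255]]' 30
python3 -m creep '[[[0,0,0],[0,0,0],255],[[0,0,0],[0,0,0],255],[[0,0,0],[0,0,0],255]]'
```

```text
time: 4.2
position: [611.0, -124.8, 112.4]
tcp_rot: [0.707, 0.707, 0.001, 0.001]
ft_force: [-0.5, -0.3, 1.3]
width: 37.0
finger_force: 0.5
time: 4.5
position: [610.5, -124.8, 112.4]
tcp_rot: [0.707, 0.707, 0.0, 0.001]
ft_force: [-3.3, 0.0, 5.9]
width: 30.9
finger_force: 29.6out of range: a turn must lie within [-8.59, 8.59]
```

```bash
python3 -m creep '[[[0,0,-2],[0,0,0],255],[[0,0,-4],[0,0,0],255],[[0,0,-4],[0,0,0],255],[[0,0,0],[0,0,0],255]]'
python3 -m creep '[[[-3,-2.5,0],[0,0,0],255],[[-3,-2.5,0],[0,0,0],255],[[-3,-2.5,0],[0,0,0],255],[[-3,-2.5,0],[0,0,0],255],[[-3,-2.5,0],[0,0,0],255]]'
python3 -m creep '[[[-3,-2.5,0],[0,0,0],255],[[0,0,4],[0,0,0],255],[[0,0,4],[0,0,0],255],[[0,0,4],[0,0,0],255],[[0,0,0],[0,0,0],255]]'
python3 see.py 2
```

```text
time: 4.9
position: [612.2, -125.2, 217.5]
tcp_rot: [0.707, 0.707, 0.002, 0.006]
ft_force: [0.2, -0.6, -0.2]
width: 31.1
finger_force: 30.0
time: 5.4
position: [484.1, -275.6, 210.8]
tcp_rot: [0.707, 0.707, 0.0, 0.0]
ft_force: [1.0, 0.1, -0.5]
width: 30.8
finger_force: 30.0
time: 5.9
position: [458.2, -302.8, 86.3]
tcp_rot: [0.707, 0.707, 0.0, -0.004]
ft_force: [-0.7, -0.4, 0.2]
width: 30.9
finger_force: 30.0
```

View pics/side2.png

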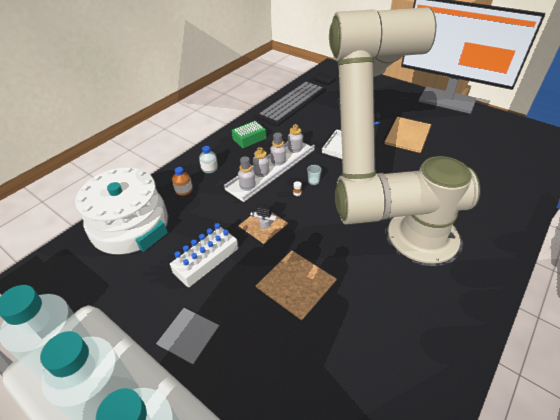

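```bash
python3 -m creep '[[[0,0,4],[0,0,0],255],[[0,0,2.6],[0,0,0],255],[[0,0,1],[0,0,0],255],[[0,0,0],[0,0,0],255],[[0,0,0],[0,0,0],255]]'
python3 -m creep '[[[0,0,0.2],[0,0,0],255],[[0,0,0],[0,0,0],255]]'
```

```text
time: 6.5
position: [461.2, -305.4, 16.4]
tcp_rot: [0.707, 0.707, -0.0, 0.002]
ft_force: [0.1, 0.0, 0.7]
width: 30.7
finger_force: 30.0
time: 6.7
position: [460.6, -304.9, 13.3]
tcp_rot: [0.707, 0.707, 0.0, 0.001]
ft_force: [-0.5, 0.6, 0.5]
width: 31.0
finger_force: 30.0
```

```bash
python3 -m creep '[[[0,0,0.2],[0,0,0],255],[[0,0,0],[0,0,0],255]]'
python3 -m creep '[[[0,0,0.1],[0,0,0],255],[[0,0,0],[0,0,0],255]]'
```

```text
time: 6.9
position: [460.7, -305.0, 12.3]
tcp_rot: [0.707, 0.707, -0.0, 0.001]
ft_force: [-5.0, 3.6, 16.7]
width: 31.2
finger_force: 31.5
time: 7.1
position: [460.7, -305.0, 12.2]
tcp_rot: [0.707, 0.707, -0.0, 0.001]
ft_force: [-7.2, 5.9, 26.7]
width: 30.9
finger_force: 32.5
```

```bash
python3 -m creep '[[[0,0,-0.1],[0,0,0],255],[[0,0,0],[0,0,0],100],[[0,0,0],[0,0,0],100],[[0,0,0],[0,0,0],100],[[0,0,0],[0,0,0],100]]'
python3 -m creep '[[[0,0,-4],[0,0,0],100],[[0,0,-4],[0,0,0],100],[[0,0,-5],[0,0,0],60],[[0,0,-5],[0,0,0],60],[[0,0,0],[0,0,0],60]]'
python3 -m creep '[[[4.1,2.2,0],[0,0,0],60],[[4.1,2.2,0],[0,0,0],60],[[4.1,2.2,0],[0,0,0],60],[[4.1,2.2,0],[0,0,0],60]]'
python3 -m creep '[[[4.1,2.2,0],[0,0,0],60],[[4.1,2.2,0],[0,0,0],60],[[4.1,2.2,0],[0,0,0],60],[[0,0,0],[0,0,0],60]]'
python3 see.py 3
python3 -m creep '[[[0,0,3],[0,0,0],60],[[0,0,0],[0,0,0],60],[[0,0,0],[0,0,0],60]]'
python3 - <<'E'
from plant import status
print(status.read_state()['position'])
E
```

```text
time: 7.6
position: [460.1, -304.5, 10.1]
tcp_rot: [0.707, 0.707, 0.0, -0.0]
ft_force: [-0.1, 0.9, 0.3]
width: 51.8
finger_force: 0.0
time: 8.1
position: [462.1, -306.3, 197.0]
tcp_rot: [0.707, 0.707, -0.0, 0.006]
ft_force: [0.5, -0.7, 0.3]
width: 65.6
finger_force: 0.0
time: 8.5
position: [548.7, -138.8, 189.8]
tcp_rot: [0.707, 0.707, -0.0, -0.0]
ft_force: [-0.0, -0.4, 0.2]
width: 65.1
finger_force: 0.0
time: 8.9
position: [615.3, -12.7, 189.2]
tcp_rot: [0.705, 0.709, 0.0, -0.001]
ft_force: [0.1, -0.0, 0.3]
width: 65.2
finger_force: 0.0
time: 9.3
position: [613.8, -18.5, 160.5]
tcp_rot: [0.708, 0.707, -0.0, -0.0]
ft_force: [0.7, 0.0, -0.6]
width: 65.4
finger_force: 0.0
[613.78244655 -18.54118839 160.49150296]
```

View pics/top3.png

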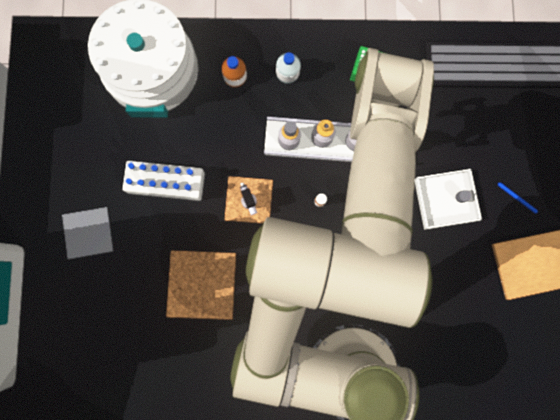

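```bash
python3 -m creep '[[[0,0,2.7],[0,0,0],60],[[0,0,2.0],[0,0,0],60],[[0,0,0],[0,0,0],60],[[0,0,0],[0,0,0],255],[[0,0,0],[0,0,0],255]]' 30
python3 -m creep '[[[0,0,0],[0,0,0],255],[[0,0,0],[0,0,0],255],[[0,0,0],[0,0,0],255]]'
```

```text
time: 9.8
position: [614.9, -17.9, 115.2]
tcp_rot: [0.707, 0.707, 0.001, 0.001]
ft_force: [1.1, 0.5, -0.0]
width: 37.3
finger_force: 0.0
time: 10.1
position: [614.9, -17.8, 115.3]
tcp_rot: [0.707, 0.707, 0.001, 0.001]
ft_force: [-1.2, -0.1, 6.0]
width: 30.7
finger_force: 29.6
```

```bash
python3 -m creep '[[[0,0,-2],[0,0,0],255],[[0,0,-4],[0,0,0],255],[[0,0,-4],[0,0,0],255],[[0,0,0],[0,0,0],255]]'
python3 -m creep '[[[-3.46,-2.3,0],[0,0,0],255],[[-3.46,-2.3,0],[0,0,0],255],[[-3.46,-2.3,0],[0,0,0],255],[[-3.46,-2.3,0],[0,0,0],255],[[-3.46,-2.3,0],[0,0,0],255]]'
python3 -m creep '[[[-3.46,-2.3,0],[0,0,0],255],[[-3.46,-2.3,0],[0,0,0],255],[[0,0,4],[0,0,0],255],[[0,0,4],[0,0,0],255],[[0,0,4],[0,0,0],255]]'
python3 -m creep '[[[0,0,4],[0,0,0],255],[[0,0,2.5],[0,0,0],255],[[0,0,1],[0,0,0],255],[[0,0,0],[0,0,0],255],[[0,0,0],[0,0,0],255]]'
```

```text
time: 10.5
position: [616.2, -17.9, 220.0]
tcp_rot: [0.707, 0.707, 0.003, 0.005]
ft_force: [0.7, 0.0, -1.2]
width: 31.0
finger_force: 29.9
time: 11.0
position: [498.0, -191.6, 213.4]
tcp_rot: [0.707, 0.707, 0.0, 0.0]
ft_force: [0.2, 0.4, -0.2]
width: 30.9
finger_force: 29.9
time: 11.5
position: [452.9, -260.0, 92.2]
tcp_rot: [0.707, 0.707, 0.0, 0.001]
ft_force: [1.4, 0.6, -0.9]
width: 30.8
finger_force: 30.0
time: 12.0
position: [453.8, -260.3, 19.6]
tcp_rot: [0.707, 0.707, 0.0, 0.001]
ft_force: [-0.1, 0.1, 0.1]
width: 30.3
finger_force: 29.9
```

```bash
python3 -m creep '[[[0,0,0.2],[0,0,0],255],[[0,0,0],[0,0,0],255]]'
python3 -m creep '[[[0,0,0.1],[0,0,0],255],[[0,0,0],[0,0,0],255]]'
```

```text
time: 12.2
position: [453.5, -260.0, 17.1]
tcp_rot: [0.707, 0.707, 0.0, 0.001]
ft_force: [0.6, -0.0, -0.1]
width: 31.0
finger_force: 29.9
time: 12.4
position: [453.3, -259.7, 15.5]
tcp_rot: [0.707, 0.707, 0.0, 0.0]
ft_force: [-0.4, 0.2, -0.8]
width: 30.5
finger_force: 29.9
```

```bash
python3 -m creep '[[[0,0,0.1],[0,0,0],255],[[0,0,0],[0,0,0],255]]'
python3 -m creep '[[[0,0,0],[0,0,0],100],[[0,0,0],[0,0,0],100],[[0,0,0],[0,0,0],100],[[0,0,0],[0,0,0],100]]'
python3 -m creep '[[[0,0,-4],[0,0,0],100],[[0,0,-4],[0,0,0],100],[[0,0,-5],[0,0,0],60],[[0,0,-5],[0,0,0],60],[[0,0,0],[0,0,0],60]]'
python3 -m creep '[[[4.27,1.65,0],[0,0,0],60],[[4.27,1.65,0],[0,0,0],60],[[4.27,1.65,0],[0,0,0],60],[[4.27,1.65,0],[0,0,0],60],[[4.27,1.65,0],[0,0,0],60]]'
python3 -m creep '[[[4.27,1.65,0],[0,0,0],60],[[4.27,1.65,0],[0,0,0],60],[[4.27,1.65,0],[0,0,0],60],[[4.27,1.65,0],[0,0,0],60],[[4.27,1.65,0],[0,0,0],60]]'
python3 -m creep '[[[0,0,3],[0,0,0],60],[[0,0,0],[0,0,0],60],[[0,0,0],[0,0,0],60]]'
python3 see.py 4
```

```text
time: 12.6
position: [453.3, -259.8, 15.2]
tcp_rot: [0.707, 0.707, -0.0, 0.0]
ft_force: [-2.3, 2.2, 9.7]
width: 30.7
finger_force: 30.9
time: 13.0
position: [453.2, -259.7, 14.2]
tcp_rot: [0.707, 0.707, 0.0, -0.0]
ft_force: [0.6, 0.2, 0.3]
width: 52.0
finger_force: 0.0
time: 13.5
position: [455.1, -261.3, 200.7]
tcp_rot: [0.707, 0.707, 0.0, 0.006]
ft_force: [-0.4, 0.4, -0.8]
width: 65.2
finger_force: 0.0
time: 14.0
position: [535.9, -44.4, 193.8]
tcp_rot: [0.707, 0.707, -0.0, -0.0]
ft_force: [0.5, -0.7, 0.3]
width: 65.4
finger_force: 0.0
time: 14.5
position: [618.4, 169.2, 193.6]
tcp_rot: [0.707, 0.707, -0.0, -0.0]
ft_force: [1.3, -0.2, 0.7]
width: 65.6
finger_force: 0.0
time: 14.8
position: [617.8, 166.8, 164.0]
tcp_rot: [0.707, 0.707, -0.001, -0.0]
ft_force: [0.2, -0.2, -0.9]
width: 65.2
finger_force: 0.0
```

View pics/top4.png

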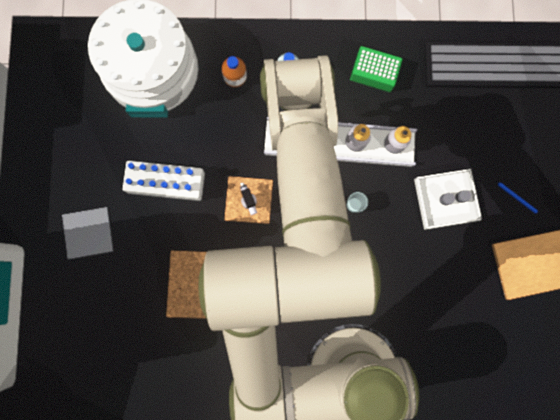

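```bash
python3 -m creep '[[[0,0,3],[0,0,0],60],[[0,0,2.0],[0,0,0],60],[[0,0,0],[0,0,0],60],[[0,0,0],[0,0,0],255],[[0,0,0],[0,0,0],255]]' 30
python3 -m creep '[[[0,0,0],[0,0,0],255],[[0,0,0],[0,0,0],255],[[0,0,0],[0,0,0],255]]'
```

```text
time: 15.4
position: [619.0, 167.1, 116.4]
tcp_rot: [0.707, 0.707, 0.001, 0.001]
ft_force: [-0.6, 0.2, 0.2]
width: 37.0
finger_force: 0.6
time: 15.7
position: [618.9, 167.2, 116.4]
tcp_rot: [0.707, 0.707, 0.001, 0.001]
ft_force: [-1.6, -1.2, 6.6]
width: 31.1
finger_force: 29.7
```

```bash
python3 -m creep '[[[0,0,-2],[0,0,0],255],[[0,0,-4],[0,0,0],255],[[0,0,-4],[0,0,0],255],[[0,0,0],[0,0,0],255]]'
python3 -m creep '[[[-4.25,-1.91,0],[0,0,0],255],[[-4.25,-1.91,0],[0,0,0],255],[[-4.25,-1.91,0],[0,0,0],255],[[-4.25,-1.91,0],[0,0,0],255],[[-4.25,-1.91,0],[0,0,0],255]]'
python3 -m creep '[[[-4.25,-1.91,0],[0,0,0],255],[[-4.25,-1.91,0],[0,0,0],255],[[-4.25,-1.91,0],[0,0,0],255],[[-4.25,-1.91,0],[0,0,0],255],[[0,0,0],[0,0,0],255]]'
python3 -m creep '[[[0,0,4],[0,0,0],255],[[0,0,4],[0,0,0],255],[[0,0,4],[0,0,0],255],[[0,0,0],[0,0,0],255]]'
python3 -m creep '[[[0,0,4],[0,0,0],255],[[0,0,2.5],[0,0,0],255],[[0,0,1],[0,0,0],255],[[0,0,0],[0,0,0],255],[[0,0,0],[0,0,0],255]]'
```

```text
time: 16.1
position: [620.1, 167.6, 221.1]
tcp_rot: [0.707, 0.707, 0.004, 0.004]
ft_force: [0.5, 0.2, 0.1]
width: 30.9
finger_force: 30.0
time: 16.6
position: [521.5, -46.6, 214.4]
tcp_rot: [0.707, 0.707, 0.0, 0.0]
ft_force: [1.0, -0.9, -0.5]
width: 30.9
finger_force: 30.1
time: 17.1
position: [444.4, -219.3, 214.3]
tcp_rot: [0.709, 0.705, -0.0, 0.0]
ft_force: [0.7, 0.3, -0.6]
width: 31.5
finger_force: 30.1
time: 17.5
position: [444.3, -213.1, 90.5]
tcp_rot: [0.707, 0.707, -0.0, -0.004]
ft_force: [-0.7, 0.8, 0.5]
width: 31.2
finger_force: 30.1
time: 18.0
position: [447.3, -215.8, 21.1]
tcp_rot: [0.707, 0.707, 0.0, 0.001]
ft_force: [0.0, 0.1, -0.8]
width: 31.1
finger_force: 30.1
```

```bash
python3 -m creep '[[[0,0,0.1],[0,0,0],255],[[0,0,0],[0,0,0],255]]'
python3 -m creep '[[[0,0,0.1],[0,0,0],255],[[0,0,0],[0,0,0],255]]'
python3 -m creep '[[[0,0,0.1],[0,0,0],255],[[0,0,0],[0,0,0],255]]'
```

```text
time: 18.2
position: [446.7, -215.5, 19.3]
tcp_rot: [0.707, 0.707, 0.0, 0.001]
ft_force: [-0.2, 0.0, -0.7]
width: 31.0
finger_force: 30.1
time: 18.4
position: [446.3, -215.2, 17.5]
tcp_rot: [0.707, 0.707, 0.0, 0.0]
ft_force: [0.1, 0.3, 0.5]
width: 30.9
finger_force: 30.1
time: 18.6
position: [446.4, -215.3, 16.4]
tcp_rot: [0.707, 0.707, -0.0, 0.0]
ft_force: [-0.0, -0.3, 1.2]
width: 30.9
finger_force: 30.3
```

```bash
python3 -m creep '[[[0,0,0],[0,0,0],100],[[0,0,0],[0,0,0],100],[[0,0,0],[0,0,0],100],[[0,0,0],[0,0,0],100]]'
python3 -m creep '[[[0,0,-4],[0,0,0],100],[[0,0,-4],[0,0,0],100],[[0,0,-5],[0,0,0],60],[[0,0,-5],[0,0,0],60],[[0,0,0],[0,0,0],60]]'
python3 -m creep '[[[4.9,0,0],[0,0,0],60],[[4.9,0,0],[0,0,0],60],[[4.9,0,0],[0,0,0],60],[[4.9,0,0],[0,0,0],60],[[4.9,0,0],[0,0,0],60]]'
python3 -m creep '[[[4.9,0,0],[0,0,0],60],[[4.9,0,0],[0,0,0],60],[[4.9,0,0],[0,0,0],60],[[4.9,0,0],[0,0,0],60],[[0,0,0],[0,0,0],60]]'
cat > g.py <<'E'
from fit import *
import fit as f, sys
def gfit(c,im,x0,zb):
    uv=proj(c,[[*x0[:2],zb+18]])[0]; f.off=np.round(uv)-20
    o=f.off.astype(int); g=im[o[1]:o[1]+40,o[0]:o[0]+40].astype(float).max(2); obs=np.clip((95-g)/50,0,1)
    def pred(p):
        m=np.zeros((160,160),np.uint8); r=R.from_euler('z',p[2],degrees=True).as_matrix()
        b=np.array([[i*23,j*12,k] for i in(-1,1) for j in(-1,1) for k in(zb,zb+36)])@r.T+[p[0],p[1],0]
        hull(m,c,b,255); return cv2.GaussianBlur(cv2.resize(m,(40,40),interpolation=cv2.INTER_AREA)/255.,(0,0),.6)
    W=np.zeros((160,160),np.uint8); hull(W,c,circ(*x0[:2],zb+18,38),255); W=cv2.resize(W,(40,40),interpolation=3)/255.
    cost=lambda p:(W*(pred(p)-obs)**2).sum()
    x0=np.array(x0,float); r=min((minimize(cost,x0+d,method='Nelder-Mead',options=dict(initial_simplex=x0+d+np.array([[0,0,0],[4,0,0],[0,4,0],[0,0,10]]))) for d in([0,0,0],[4,4,8],[-4,-4,-8])),key=lambda r:r.fun)
    return r.x,r.fun,obs.sum()
if __name__=="__main__":
    np.set_printoptions(precision=1,suppress=True)
    for c in("top","side"): print(c,gfit(c,cv2.imread(f"pics/{c}0.png")[:,:,::-1],(447,273,22),54))
E
python3 g.py; python3 see.py 5
```

```text
time: 19.0
position: [446.2, -215.2, 16.2]
tcp_rot: [0.707, 0.707, 0.0, -0.0]
ft_force: [0.6, -0.2, -0.4]
width: 51.9
finger_force: 0.0
time: 19.5
position: [448.3, -216.7, 202.5]
tcp_rot: [0.707, 0.707, 0.001, 0.006]
ft_force: [0.5, 0.5, -1.2]
width: 65.3
finger_force: 0.0
time: 20.0
position: [445.7, 31.7, 196.0]
tcp_rot: [0.707, 0.707, 0.0, -0.0]
ft_force: [1.7, -0.7, 0.7]
width: 65.3
finger_force: 0.0
time: 20.5
position: [445.1, 230.3, 195.7]
tcp_rot: [0.705, 0.709, 0.0, -0.0]
ft_force: [-0.8, -1.1, 0.9]
width: 65.3
finger_force: 0.0
top (array([445.3, 272.3,  20. ]), np.float64(28.2319957299076), np.float64(158.77999999999997))
side (array([446.7, 258.4,  59.4]), np.float64(49.76934050483089), np.float64(846.6199999999999))
```

View pics/top5.png

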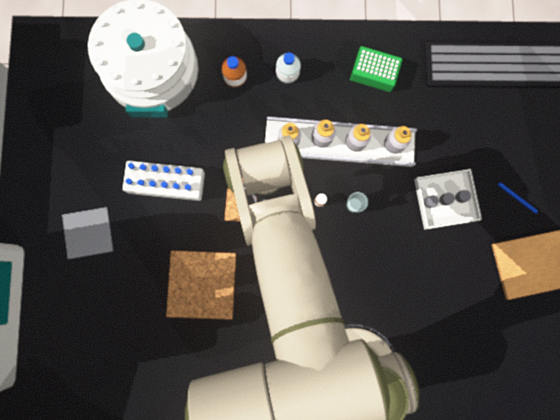

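```bash
python3 -m creep '[[[4.76,0,0],[0,0,0],60],[[0,0,0],[0,0,8.5],60],[[0,0,0],[0,0,8.5],60],[[0,0,0],[0,0,8.5],60],[[0,0,0],[0,0,8.5],60]]'
python3 -m creep '[[[0,0,0],[0,0,8.5],60],[[0,0,0],[0,0,8.5],60],[[0,0,0],[0,0,8.5],60],[[0,0,0],[0,0,8.5],60],[[0,0,0],[0,0,1],60]]'
python3 -m creep '[[[0,0,4],[0,0,0],60],[[0,0,4],[0,0,0],60],[[0,0,0],[0,0,0],60],[[0,0,0],[0,0,0],60]]'
python3 see.py 6;  python3 - <<'E'
from h import *
T=cv2.imread("pics/top6.png");S=cv2.imread("pics/side6.png")
a=cv2.resize(S[170:260,210:330],None,fx=5,fy=5,interpolation=2); cv2.imwrite("pics/d.png",a)
E
```

```text
time: 21.1
position: [446.6, 271.8, 196.0]
tcp_rot: [0.885, 0.466, -0.0, 0.0]
ft_force: [0.8, 0.3, -0.5]
width: 65.3
finger_force: 0.0
time: 21.6
position: [446.6, 271.9, 196.1]
tcp_rot: [0.984, 0.18, -0.0, 0.0]
ft_force: [-0.3, 0.5, -0.1]
width: 65.3
finger_force: 0.0
time: 22.0
position: [446.7, 272.9, 117.2]
tcp_rot: [0.983, 0.183, 0.0, 0.0]
ft_force: [-0.0, 0.1, 0.5]
width: 65.5
finger_force: 0.0
```

View pics/d.png

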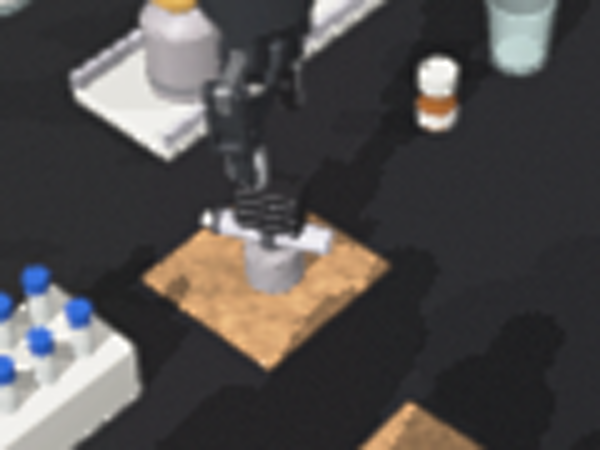

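```bash
python3 -m creep '[[[0,0,2],[0,0,0],60],[[0,0,2],[0,0,0],60],[[0,0,2.1],[0,0,0],60],[[0,0,0],[0,0,0],60],[[0,0,0],[0,0,0],60]]'
python3 -m creep '[[[0,0,0],[0,0,0],255],[[0,0,0],[0,0,0],255],[[0,0,0],[0,0,0],255],[[0,0,0],[0,0,0],255],[[0,0,0],[0,0,0],255]]' 40
python3 -m creep '[[[0,0,0],[0,0,0],255],[[0,0,0],[0,0,0],255],[[0,0,0],[0,0,0],255]]' 80
```

```text
time: 22.6
position: [447.0, 273.7, 56.9]
tcp_rot: [0.983, 0.183, 0.001, -0.0]
ft_force: [0.3, 0.1, 0.6]
width: 65.0
finger_force: 0.0
time: 23.1
position: [446.6, 273.5, 56.1]
tcp_rot: [0.983, 0.182, 0.001, -0.0]
ft_force: [-0.8, -0.2, 7.1]
width: 23.7
finger_force: 41.9
time: 23.4
position: [446.6, 273.5, 56.2]
tcp_rot: [0.983, 0.182, 0.001, -0.0]
ft_force: [-1.8, -0.3, 8.8]
width: 22.9
finger_force: 77.9
```

```bash
python3 -m creep '[[[0,0,-3],[0,0,0],255],[[0,0,-4],[0,0,0],255],[[0,0,-4],[0,0,0],255],[[0,0,-4],[0,0,0],255],[[0,0,0],[0,0,0],255]]'
python3 -m creep '[[[2.45,3.22,0],[0,0,0],255],[[2.45,3.22,0],[0,0,0],255],[[2.45,3.22,0],[0,0,0],255],[[2.45,3.22,0],[0,0,0],255],[[2.45,3.22,0],[0,0,0],255]]'
python3 -m creep '[[[0,0,0],[0,0,0],255],[[0,0,0],[0,0,0],255]]'
python3 see.py 7;  python3 - <<'E'
from fit import *
np.set_printoptions(precision=1,suppress=True)
st=status.read_state(); print(st['position'],st['tcp_rot'])
S=cv2.imread("pics/side7.png"); u=proj("side",[618,167,150])[0].astype(int); print(u)
cv2.imwrite("pics/e.png",cv2.resize(S[u[1]-45:u[1]+45,u[0]-60:u[0]+60],None,fx=6,fy=6,interpolation=2))
for c in("top","side"):
    T=cv2.imread(f"pics/{c}5.png")[:,:,::-1]
    for w in((618.3,166.6),(624.7,76.5),(614.8,-17.5),(610,-124)): print(c,*fit(c,T,w,False))
E
```

```text
time: 23.9
position: [447.9, 274.1, 210.4]
tcp_rot: [0.983, 0.182, 0.005, -0.001]
ft_force: [-0.1, -0.3, -2.4]
width: 22.9
finger_force: 79.1
time: 24.4
position: [619.1, 165.9, 203.9]
tcp_rot: [0.983, 0.182, -0.001, -0.0]
ft_force: [0.6, 0.9, -1.3]
width: 23.3
finger_force: 79.0
time: 24.6
position: [618.0, 166.6, 203.6]
tcp_rot: [0.983, 0.182, -0.001, -0.0]
ft_force: [-0.0, 0.7, -1.6]
width: 23.3
finger_force: 79.3
[617.4 167.7 204.7] [ 1.   0.2 -0.  -0. ]
[244 155]
top [615.7 166.5] 28.03306401581184 196.76666666666665
top [623.5  75.7] 9.149575430047665 212.81111111111113
top [612.8 -17.3] 8.355048064247601 210.0111111111111
top [ 607.6 -123.8] 12.090076216133598 216.45555555555555
side [618.7 168.2] 6.037335425652749 92.31111111111112
side [648.7  56.5] 151.7703293564001 91.42222222222222
side [607.4 -41.1] 119.45121765014935 64.81111111111112
side [ 610.5 -122.8] 5.24644283120538 79.47777777777779
```

View pics/e.png

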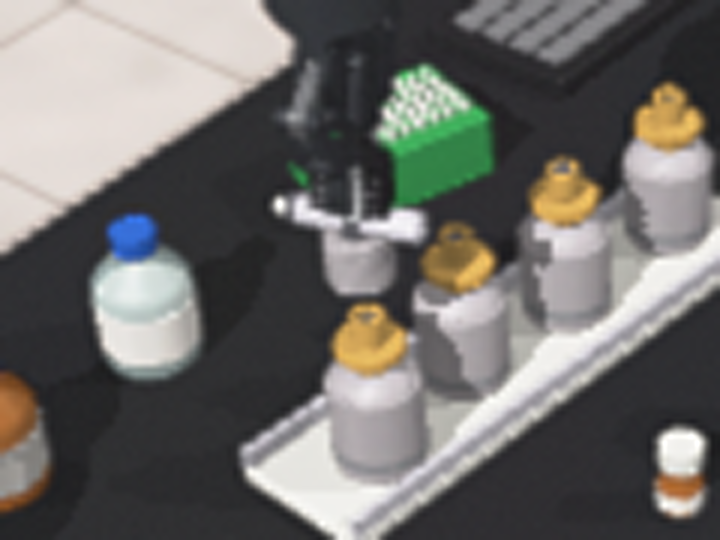

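```bash
python3 - <<'E'
from h import *
f=lambda P:(proj("side",P)[0]-[184,110]+.5)*6-.5
print("chuck rim/mid pred",f([618,166.8,152]),f([618,166.8,165]))
print("stem top pred",f([618.3,166.6,124]),"collar",f([618.3,166.6,104]))
g=np.array([.934,.358,0]);y=np.array([-.358,.934,0]);c=np.array([618,166.8,193])
print("rod tip",f(c+47*g),"end",f(c-40*g),"10mm gx",f(c+10*g)-f(c),"10mm gy",f(c+10*y)-f(c),"10 z",f(c+[0,0,10])-f(c))
E
```

```text
chuck rim/mid pred [364.20193567 275.4043762 ] [362.3512973  257.45634202]
stem top pred [367.94658156 312.91071968] collar [370.6704825  339.31616253]
rod tip [281.22826283 205.22372667] end [424.7867066 228.9908525] 10mm gx [-16.49216308  -2.7303954 ] 10mm gy [-6.1757299  10.21112861] 10 z [ -1.48239957 -14.37674612]
```

```bash
python3 -m creep '[[[0,0,2],[0,0,0],255],[[0,0,0.7],[0,0,0],255],[[0,0,0],[0,0,0],255],[[0,0,0],[0,0,0],255]]'
python3 -m creep '[[[0,0,0.5],[0,0,0],255],[[0,0,0.5],[0,0,0],255],[[0,0,0.5],[0,0,0],255],[[0,0,0],[0,0,0],255],[[0,0,0],[0,0,0],255]]'
```

```text
time: 25.1
position: [618.2, 167.4, 179.0]
tcp_rot: [0.983, 0.183, 0.0, 0.0]
ft_force: [-0.1, -0.7, -1.1]
width: 23.0
finger_force: 79.2
time: 25.6
position: [618.4, 167.1, 163.8]
tcp_rot: [0.983, 0.182, 0.0, -0.0]
ft_force: [-0.5, -1.1, 2.8]
width: 22.9
finger_force: 79.7
```

```bash
python3 -m creep '[[[0,0,0.3],[0,0,0],255],[[0,0,0.2],[0,0,0],255],[[0,0,0],[0,0,0],255],[[0,0,0],[0,0,0],255]]'
python3 -m creep '[[[0,0,0.2],[0,0,0],255],[[0,0,0],[0,0,0],255],[[0,0,0],[0,0,0],255]]'
python3 -m creep '[[[0,0,0.2],[0,0,0],255],[[0,0,0],[0,0,0],255],[[0,0,0],[0,0,0],255]]'
```

```text
time: 26.0
position: [618.4, 167.1, 158.5]
tcp_rot: [0.983, 0.182, 0.0, -0.0]
ft_force: [-0.3, 0.7, 4.6]
width: 23.2
finger_force: 79.9
time: 26.3
position: [618.4, 167.0, 156.3]
tcp_rot: [0.983, 0.182, 0.0, 0.0]
ft_force: [-0.1, 1.1, 4.2]
width: 22.9
finger_force: 80.1
time: 26.6
position: [618.5, 167.1, 156.2]
tcp_rot: [0.983, 0.182, 0.001, 0.0]
ft_force: [-4.8, 1.2, 16.0]
width: 23.2
finger_force: 81.6
```

```bash
H='[[[0,0,0],[0,0,0],255],[[0,0,0],[0,0,0],255]]'
python3 -m creep '[[[0,0,0],[0,0,0],255],[[0,0,0],[0,0,0],255],[[0,0,0],[0,0,0],255],[[0,0,0],[0,0,0],255],[[0,0,0],[0,0,0],255]]' >/dev/null
python3 -m creep '[[[0,0,0],[0,0,0],255],[[0,0,0],[0,0,0],255],[[0,0,0],[0,0,0],255],[[0,0,0],[0,0,0],255],[[0,0,0],[0,0,0],255]]' >/dev/null
python3 -m creep '[[[0,0,0],[0,0,0],255],[[0,0,0],[0,0,0],255],[[0,0,0],[0,0,0],255],[[0,0,0],[0,0,0],255],[[0,0,0],[0,0,0],255]]' >/dev/null
python3 -m creep '[[[0,0,0],[0,0,0],255],[[0,0,0],[0,0,0],255],[[0,0,0],[0,0,0],255],[[0,0,0],[0,0,0],255],[[0,0,0],[0,0,0],255]]' >/dev/null
python3 -m creep '[[[0,0,0],[0,0,0],255],[[0,0,0],[0,0,0],255],[[0,0,0],[0,0,0],255],[[0,0,0],[0,0,0],255],[[0,0,0],[0,0,0],255]]'
python3 see.py 8; python3 - <<'E'
from h import *
S=cv2.imread("pics/side8.png"); T=cv2.imread("pics/top8.png")
a=cv2.resize(S[110:200,184:304],None,fx=6,fy=6,interpolation=2); cv2.imwrite("pics/f.png",a)
E
```

```text
time: 29.1
position: [618.5, 167.2, 156.2]
tcp_rot: [0.983, 0.182, 0.001, 0.0]
ft_force: [-4.6, 0.7, 15.6]
width: 23.0
finger_force: 81.6
```

View pics/f.png

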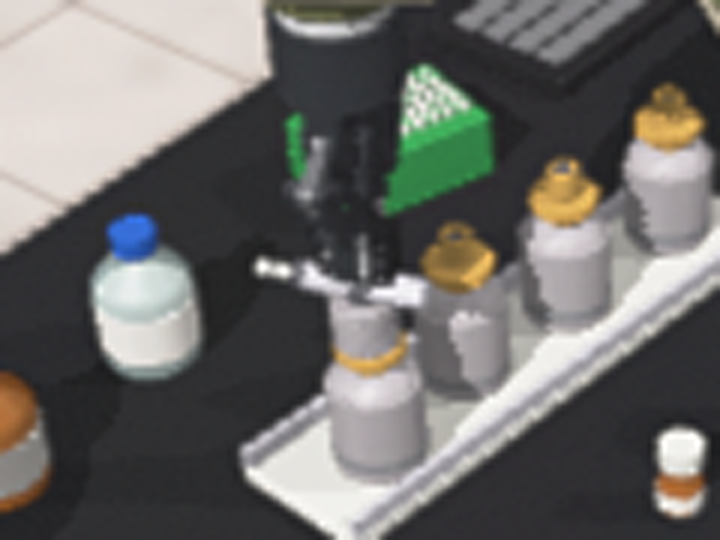

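```bash
python3 -m creep '[[[0,0,-1],[0,0,0],255],[[0,0,-2],[0,0,0],255],[[0,0,-2],[0,0,0],255],[[0,0,0],[0,0,0],255]]'
python3 -m creep '[[[-0.66,2.18,0],[0,0,0],255],[[-0.66,2.18,0],[0,0,0],255],[[-0.66,2.18,0],[0,0,0],255],[[-0.65,2.17,0],[0,0,0],255],[[0,0,0],[0,0,0],255]]'
python3 -m creep '[[[0,0,2],[0,0,0],255],[[0,0,0.6],[0,0,0],255],[[0,0,0],[0,0,0],255],[[0,0,0],[0,0,0],255]]'
python3 -m creep '[[[0,0,0.5],[0,0,0],255],[[0,0,0.5],[0,0,0],255],[[0,0,0.5],[0,0,0],255],[[0,0,0],[0,0,0],255],[[0,0,0],[0,0,0],255]]'
python3 -m creep '[[[0,0,0.3],[0,0,0],255],[[0,0,0.2],[0,0,0],255],[[0,0,0],[0,0,0],255],[[0,0,0],[0,0,0],255]]'
```

```text
time: 29.6
position: [619.0, 166.9, 206.2]
tcp_rot: [0.983, 0.182, 0.002, 0.0]
ft_force: [0.2, 0.4, -2.3]
width: 23.1
finger_force: 79.2
time: 30.1
position: [624.6, 73.7, 202.3]
tcp_rot: [0.984, 0.181, -0.002, 0.0]
ft_force: [0.1, 1.3, -3.3]
width: 23.2
finger_force: 79.2
time: 30.5
position: [625.0, 76.7, 178.4]
tcp_rot: [0.983, 0.183, -0.0, -0.0]
ft_force: [-0.1, 0.3, -2.5]
width: 23.1
finger_force: 79.2
time: 31.0
position: [625.1, 76.4, 163.8]
tcp_rot: [0.983, 0.182, 0.0, -0.0]
ft_force: [-0.8, 1.0, 2.4]
width: 23.1
finger_force: 79.8
time: 31.4
position: [625.1, 76.4, 158.5]
tcp_rot: [0.983, 0.182, 0.0, -0.0]
ft_force: [0.9, 1.2, 3.4]
width: 22.7
finger_force: 79.9
```

Command is now 158.2; press to 154.2 and hold.

```bash
python3 -m creep '[[[0,0,0.2],[0,0,0],255],[[0,0,0.2],[0,0,0],255],[[0,0,0],[0,0,0],255],[[0,0,0],[0,0,0],255],[[0,0,0],[0,0,0],255]]'
for i in 1 2 3 4 5; do python3 -m creep '[[[0,0,0],[0,0,0],255],[[0,0,0],[0,0,0],255],[[0,0,0],[0,0,0],255],[[0,0,0],[0,0,0],255],[[0,0,0],[0,0,0],255]]' | tr '\n' ' '; done; python3 see.py 9
```

```text
time: 31.9
position: [625.2, 76.4, 156.2]
tcp_rot: [0.983, 0.182, 0.001, 0.0]
ft_force: [-5.2, 1.8, 15.2]
width: 23.3
finger_force: 81.6
time: 32.4 position: [625.2, 76.5, 156.2] tcp_rot: [0.983, 0.182, 0.001, 0.0] ft_force: [-4.0, 2.1, 15.5] width: 23.1 finger_force: 81.6 time: 32.9 position: [625.2, 76.4, 156.2] tcp_rot: [0.983, 0.182, 0.001, 0.0] ft_force: [-4.0, 2.5, 15.6] width: 22.6 finger_force: 81.6 time: 33.4 position: [625.2, 76.4, 156.2] tcp_rot: [0.983, 0.182, 0.001, 0.0] ft_force: [-3.3, 1.4, 15.0] width: 23.0 finger_force: 81.6 time: 33.9 position: [625.2, 76.4, 156.2] tcp_rot: [0.983, 0.182, 0.001, 0.0] ft_force: [-4.7, 2.2, 15.1] width: 23.4 finger_force: 81.6 time: 34.4 position: [625.2, 76.4, 156.2] tcp_rot: [0.983, 0.182, 0.001, 0.0] ft_force: [-4.5, 3.5, 15.4] width: 23.2 finger_force: 81.6
```

```bash
python3 -m creep '[[[0,0,-1],[0,0,0],255],[[0,0,-2],[0,0,0],255],[[0,0,-2],[0,0,0],255],[[0,0,0],[0,0,0],255]]'
python3 -m creep '[[[-1.08,2.1,0],[0,0,0],255],[[-1.08,2.1,0],[0,0,0],255],[[-1.08,2.1,0],[0,0,0],255],[[-1.08,2.1,0],[0,0,0],255],[[0,0,0],[0,0,0],255]]'
python3 -m creep '[[[0,0,2],[0,0,0],255],[[0,0,0.6],[0,0,0],255],[[0,0,0],[0,0,0],255],[[0,0,0],[0,0,0],255]]'
python3 -m creep '[[[0,0,0.5],[0,0,0],255],[[0,0,0.5],[0,0,0],255],[[0,0,0.5],[0,0,0],255],[[0,0,0],[0,0,0],255],[[0,0,0],[0,0,0],255]]'
python3 -m creep '[[[0,0,0.3],[0,0,0],255],[[0,0,0.2],[0,0,0],255],[[0,0,0],[0,0,0],255],[[0,0,0],[0,0,0],255]]'
```

```text
time: 34.9
position: [625.6, 76.0, 206.1]
tcp_rot: [0.983, 0.182, 0.001, 0.001]
ft_force: [0.1, 0.3, -1.3]
width: 23.0
finger_force: 79.2
time: 35.4
position: [613.9, -20.3, 202.4]
tcp_rot: [0.984, 0.181, -0.002, -0.0]
ft_force: [0.0, 0.8, -2.3]
width: 23.0
finger_force: 79.3
time: 35.8
position: [614.8, -17.3, 178.4]
tcp_rot: [0.983, 0.183, -0.0, -0.0]
ft_force: [0.5, 0.5, -1.6]
width: 22.8
finger_force: 79.2
time: 36.3
position: [615.0, -17.5, 163.8]
tcp_rot: [0.983, 0.182, 0.001, 0.0]
ft_force: [0.6, 0.6, 3.0]
width: 22.8
finger_force: 79.9
time: 36.7
position: [615.0, -17.6, 158.5]
tcp_rot: [0.983, 0.182, 0.0, 0.0]
ft_force: [1.9, 1.6, 5.3]
width: 23.1
finger_force: 79.9
```

```bash
python3 -m creep '[[[0,0,0.2],[0,0,0],255],[[0,0,0.2],[0,0,0],255],[[0,0,0],[0,0,0],255],[[0,0,0],[0,0,0],255],[[0,0,0],[0,0,0],255]]'
for i in 1 2 3 4 5; do python3 -m creep '[[[0,0,0],[0,0,0],255],[[0,0,0],[0,0,0],255],[[0,0,0],[0,0,0],255],[[0,0,0],[0,0,0],255],[[0,0,0],[0,0,0],255]]' | grep -E 'time|pos|ft' |tr '\n' ' '; done; python3 see.py 10
```

```text
time: 37.2
position: [615.1, -17.5, 156.2]
tcp_rot: [0.983, 0.182, 0.001, 0.0]
ft_force: [-2.6, 2.9, 17.5]
width: 23.2
finger_force: 81.8
time: 37.7 position: [615.1, -17.5, 156.2] ft_force: [-2.4, 2.2, 16.0] time: 38.2 position: [615.1, -17.5, 156.2] ft_force: [-2.2, 2.6, 17.0] time: 38.7 position: [615.1, -17.5, 156.2] ft_force: [-3.3, 3.3, 15.9] time: 39.2 position: [615.1, -17.5, 156.2] ft_force: [-2.1, 3.4, 15.9] time: 39.7 position: [615.1, -17.5, 156.2] ft_force: [-1.4, 3.7, 16.5]
```

```bash
python3 -m creep '[[[0,0,-1],[0,0,0],255],[[0,0,-2],[0,0,0],255],[[0,0,-2],[0,0,0],255],[[0,0,0],[0,0,0],255]]'
python3 -m creep '[[[-0.86,1.95,0],[0,0,0],255],[[-0.86,1.95,0],[0,0,0],255],[[-0.86,1.95,0],[0,0,0],255],[[-0.86,1.95,0],[0,0,0],255],[[-0.86,1.95,0],[0,0,0],255]]'
python3 -m creep '[[[0,0,0],[0,0,0],255],[[0,0,2],[0,0,0],255],[[0,0,0.6],[0,0,0],255],[[0,0,0],[0,0,0],255],[[0,0,0],[0,0,0],255]]'
python3 -m creep '[[[0,0,0.5],[0,0,0],255],[[0,0,0.5],[0,0,0],255],[[0,0,0.5],[0,0,0],255],[[0,0,0],[0,0,0],255],[[0,0,0],[0,0,0],255]]'
python3 -m creep '[[[0,0,0.3],[0,0,0],255],[[0,0,0.2],[0,0,0],255],[[0,0,0],[0,0,0],255],[[0,0,0],[0,0,0],255]]'
```

```text
time: 40.2
position: [615.0, -18.0, 205.7]
tcp_rot: [0.983, 0.182, 0.001, 0.001]
ft_force: [0.4, 0.5, -2.3]
width: 23.0
finger_force: 79.2
time: 40.7
position: [608.6, -124.9, 202.0]
tcp_rot: [0.983, 0.182, -0.002, -0.001]
ft_force: [1.3, -0.1, -1.8]
width: 23.0
finger_force: 79.1
time: 41.2
position: [609.6, -123.7, 178.4]
tcp_rot: [0.983, 0.183, -0.0, -0.0]
ft_force: [-0.1, -0.7, -1.4]
width: 23.0
finger_force: 79.2
time: 41.7
position: [609.7, -124.0, 163.8]
tcp_rot: [0.983, 0.182, 0.0, 0.0]
ft_force: [-1.1, 0.8, 1.6]
width: 23.1
finger_force: 79.7
time: 42.1
position: [609.6, -124.0, 158.4]
tcp_rot: [0.983, 0.182, 0.0, 0.0]
ft_force: [0.2, 1.0, 4.0]
width: 23.0
finger_force: 79.8
```

```bash
python3 -m creep '[[[0,0,0.2],[0,0,0],255],[[0,0,0.2],[0,0,0],255],[[0,0,0],[0,0,0],255],[[0,0,0],[0,0,0],255],[[0,0,0],[0,0,0],255]]'
for i in 1 2 3 4 5; do python3 -m creep '[[[0,0,0],[0,0,0],255],[[0,0,0],[0,0,0],255],[[0,0,0],[0,0,0],255],[[0,0,0],[0,0,0],255],[[0,0,0],[0,0,0],255]]' | grep -E 'time|pos|ft' |tr '\n' ' '; done; python3 see.py 11
python3 -m creep '[[[0,0,-1],[0,0,0],255],[[0,0,-2],[0,0,0],255],[[0,0,-2],[0,0,0],255],[[0,0,0],[0,0,0],255]]'
python3 - <<'E'
import cv2,numpy as np
o=[]
for n,(x,y) in((9,(262,135)),(10,(278,125)),(11,(296,115))):
    S=cv2.imread(f"pics/side{n}.png"); o.append(cv2.resize(S[y-25:y+40,x-32:x+33],(260,260),interpolation=2))
cv2.imwrite("pics/g.png",np.hstack(o))
E
```

```text
time: 42.6
position: [609.7, -124.0, 156.2]
tcp_rot: [0.983, 0.182, 0.001, 0.0]
ft_force: [-5.4, 2.8, 15.1]
width: 23.2
finger_force: 81.7
time: 43.1 position: [609.7, -124.0, 156.2] ft_force: [-4.3, 3.8, 16.1] time: 43.6 position: [609.7, -124.0, 156.2] ft_force: [-5.3, 4.0, 16.7] time: 44.1 position: [609.7, -124.0, 156.2] ft_force: [-4.7, 2.9, 15.2] time: 44.6 position: [609.7, -124.0, 156.2] ft_force: [-6.1, 4.0, 15.8] time: 45.1 position: [609.7, -124.0, 156.2] ft_force: [-6.5, 2.7, 15.3] time: 45.6
position: [610.3, -124.6, 206.3]
tcp_rot: [0.983, 0.182, 0.002, 0.001]
ft_force: [-0.8, -0.5, -2.3]
width: 22.9
finger_force: 79.2
```

View pics/g.png

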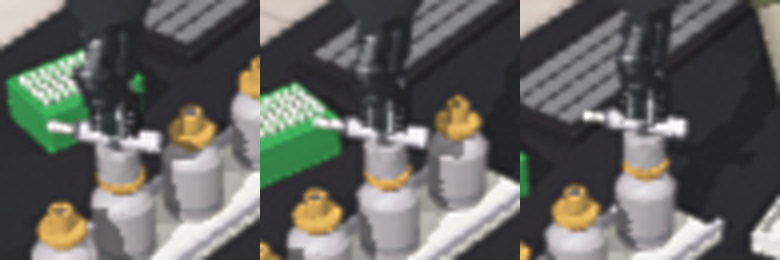

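```bash
python3 -m creep '[[[-0.04,-4.3,0],[0,0,0],255],[[-0.04,-4.3,0],[0,0,0],255],[[-0.04,-4.3,0],[0,0,0],255],[[-0.04,-4.3,0],[0,0,0],255],[[-0.04,-4.3,0],[0,0,0],255]]'
python3 -m creep '[[[-0.04,-4.3,0],[0,0,0],255],[[-0.04,-4.3,0],[0,0,0],255],[[-0.04,-4.3,0],[0,0,0],255],[[-0.04,-4.3,0],[0,0,0],255],[[-0.03,-4.3,0],[0,0,0],255]]'
python3 -m creep '[[[0,0,0],[0,0,0],255],[[0,0,4],[0,0,0],255],[[0,0,4],[0,0,0],255],[[0,0,3],[0,0,0],255],[[0,0,2],[0,0,0],255]]'
python3 -m creep '[[[0,0,1],[0,0,0],255],[[0,0,0.5],[0,0,0],255],[[0,0,0],[0,0,0],255],[[0,0,0],[0,0,0],255],[[0,0,0],[0,0,0],255]]'
```

```text
time: 46.1
position: [529.2, 77.3, 202.8]
tcp_rot: [0.983, 0.182, -0.001, -0.0]
ft_force: [1.7, 0.8, -2.6]
width: 22.9
finger_force: 79.3
time: 46.6
position: [450.4, 277.2, 202.9]
tcp_rot: [0.983, 0.182, -0.001, 0.0]
ft_force: [0.8, -1.0, -1.7]
width: 23.2
finger_force: 79.3
time: 47.1
position: [450.4, 274.8, 70.9]
tcp_rot: [0.983, 0.182, -0.002, 0.0]
ft_force: [-0.1, 0.2, -2.2]
width: 23.0
finger_force: 79.7
time: 47.6
position: [452.2, 276.1, 60.2]
tcp_rot: [0.983, 0.182, 0.001, -0.0]
ft_force: [-0.8, 0.5, -1.3]
width: 23.2
finger_force: 79.7
```

```bash
python3 -m creep '[[[0,0,0.2],[0,0,0],255],[[0,0,0],[0,0,0],255],[[0,0,0],[0,0,0],255]]'
python3 -m creep '[[[0,0,0.1],[0,0,0],255],[[0,0,0],[0,0,0],255],[[0,0,0],[0,0,0],255]]'
python3 -m creep '[[[0,0,0.1],[0,0,0],255],[[0,0,0],[0,0,0],255],[[0,0,0],[0,0,0],255]]'
```

```text
time: 47.9
position: [451.7, 276.0, 57.4]
tcp_rot: [0.983, 0.182, 0.0, -0.0]
ft_force: [-0.1, -1.1, -2.4]
width: 23.0
finger_force: 79.7
time: 48.2
position: [451.7, 276.0, 56.3]
tcp_rot: [0.983, 0.182, 0.0, 0.0]
ft_force: [0.1, -0.0, -2.2]
width: 23.0
finger_force: 79.9
time: 48.5
position: [451.8, 276.0, 56.2]
tcp_rot: [0.983, 0.182, 0.0, 0.0]
ft_force: [-3.4, -1.0, 9.2]
width: 22.8
finger_force: 81.3
```

Touching the pad. Release, back off, check.

```bash
python3 -m creep '[[[0,0,0],[0,0,0],160],[[0,0,0],[0,0,0],120],[[0,0,0],[0,0,0],60],[[0,0,0],[0,0,0],60],[[0,0,0],[0,0,0],60]]'
python3 -m creep '[[[0,0,0],[0,0,0],60],[[0,0,-2],[0,0,0],60],[[0,0,-4],[0,0,0],60],[[0,0,-4],[0,0,0],60],[[0,0,-4],[0,0,0],60]]'
python3 -m creep '[[[0,4.5,-1],[0,0,0],60],[[0,4.5,0],[0,0,0],60],[[0,4.5,0],[0,0,0],60],[[0,4.5,0],[0,0,0],60],[[0,0,0],[0,0,0],60]]'
python3 -m creep '[[[0,4.5,0],[0,0,0],60],[[0,4.5,0],[0,0,0],60],[[0,0,0],[0,0,0],60],[[0,0,0],[0,0,0],60],[[0,0,0],[0,0,0],60]]'
python3 see.py 12; python3 - <<'E'
import cv2,numpy as np
T=cv2.imread("pics/top12.png");S=cv2.imread("pics/side12.png")
cv2.imwrite("pics/z.png",np.vstack([cv2.resize(T[110:240,210:500],(800,359)),cv2.resize(S[110:250,210:400],(326,240)).copy() if 0 else np.hstack([cv2.resize(S[110:250,210:400],(326,240)),np.zeros((240,474,3),'uint8')])]))
E
```

```text
time: 49.0
position: [451.7, 275.9, 55.2]
tcp_rot: [0.983, 0.182, -0.0, -0.0]
ft_force: [0.3, -0.1, 0.0]
width: 65.7
finger_force: 0.0
time: 49.5
position: [451.5, 275.8, 196.9]
tcp_rot: [0.983, 0.182, -0.0, 0.0]
ft_force: [0.0, -0.2, 0.5]
width: 65.2
finger_force: 0.0
time: 50.0
position: [517.7, 103.7, 205.1]
tcp_rot: [0.984, 0.18, 0.0, 0.001]
ft_force: [-1.2, 0.7, -0.2]
width: 65.3
finger_force: 0.0
time: 50.5
position: [548.2, 25.1, 205.3]
tcp_rot: [0.983, 0.183, -0.0, -0.0]
ft_force: [0.2, -0.1, -0.7]
width: 65.5
finger_force: 0.0
```

View pics/z.png

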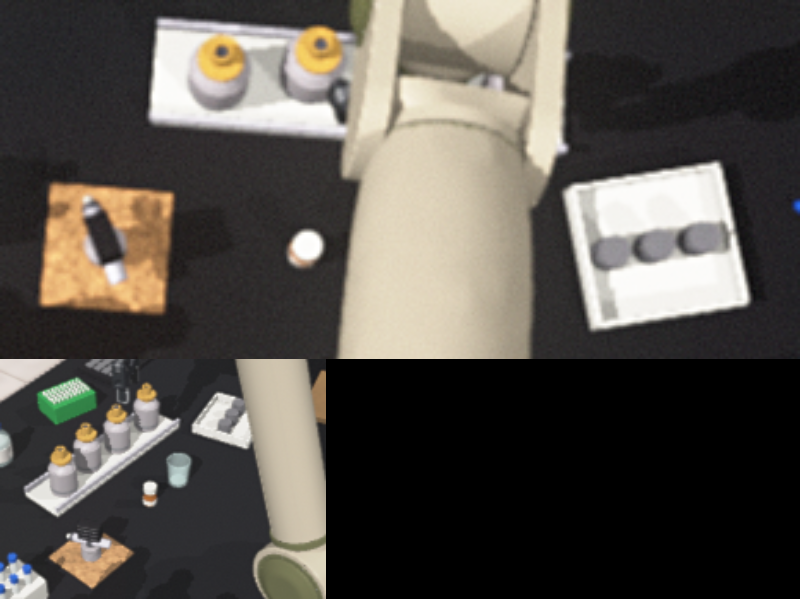

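The final picture shows the gauge standing upright on the pad, three caps side by side in the tray, and the beaker and jar both upright.

```bash
python3 -c "
from plant import ticket
print(ticket.job_done())"
```

```text
the job is handed in; nothing more can be done
None
```

The job is handed in, with no verdict returned: the three caps (canisters 1, 3 and 4) lie side by side in the tray, all four canisters were checked left to right with the gauge held down over 2 s each, and the gauge stands upright on its cork pad with the beaker and jar still standing.

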